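# Pop the fuse door of the bench fuse unit

### The job

The fuses of the grey bench unit are to be checked: with a fingertip, push the lock slide on its front rim all the way to the left, then press the ribbed front edge of the fuse door down once and take the finger away, so that the latch lets go and the door pops up by itself. Watch that it stays open for a second or more, and do not push it shut again. Take nothing between the fingers and lift nothing; leave the unit where it stands and do not disturb the other things on the desk.

Things in the scene. Friction and masses are not known exactly. Their poses are not given: they have to be found in the camera images.
- fuse_unit: Loose grey box on rubber feet, 140 x 196 x 73 mm, about 2.4 kg. Origin on the desk below it: it spans x -75..65, y -98..98 mm. x points from its front (rocker switch, two binding posts; towards the robot) to its back, y to its left seen from the front, z up. In its flat top: fuse door at the right, fixed battery cover with slotted coin screw at the left (not used), lock slide on the front rim.
- unit_top (a point): Centre of the unit's flat top, 73 mm above the desk.
- fuse_door (a joint): Angle (rad) of the fuse door, a grey flap 78 x 98 x 3.5 mm, flush with the top, hinged along its far (+x) edge over a well. 0 = shut and latched, to -0.06 = pressed in (hard stop, 4 mm at the pad), positive = open, stop 1.25. Pressed in 3 mm or more at the pad (2 to 5 N) and let go, the latch releases and a damped spring swings it to the stop in 1 to 2 s. Locked, it gives about 1 mm only.
- door_pad (a point): Middle of the press pad, four raised ribs 34 mm long (along y) on the door's top face, 66.5 mm in front of the hinge and 12 mm from the door's free front edge; it moves with the door. Shut, it is level with the unit's top.
- door_hinge (a point): Middle of the door's hinge line, level with the unit's top.
- fuse_lock (a joint): Travel (m) of the lock slide along the unit's +y (to its left): 0 = right end of its slot, locked; 0.015 = left end, hard stop. Above 0.008 the door is free. It moves against about 1.5 N of friction and stays where it is left.
- lock_thumb (a point): Top centre of the lock's thumb piece, a black ribbed block 15 (x) x 10 (y) mm that stands 9 mm above the unit's top, on the front rim 18 mm in front of the door's front edge; it moves with the slide. The unit's top beside it is flat and free.
- latch_pin (a joint): Sideways place (m) of the tracking pin of the push-push latch, hidden under the door: about 0 latched, above +0.002 once a press has released it, -0.002 to -0.006 with the door open; below -0.003 with the door nearly shut means that it is being pushed shut again, which latches it. For information only.
- box_fuses_mid (a point): Centre of a loose white carton, 90 x 60 x 45 mm, standing to the right of the unit: a bystander.
- solder_reel_mid (a point): Centre of a loose reel, 54 mm across and 38 mm high, behind the unit: a bystander.
- spanner_10_mid (a point): Centre of a loose small open-ended spanner, 154 x 27 x 7 mm, lying to the left of the unit: a bystander.

How it is judged:
By the outcome, as a careful person would: the job done as asked, in the order asked, and still so for the second after the job is handed in, with the robot touching nothing.
It also fails if it takes over 48 s, if anything falls off the work surface, if the arm or the gripper's body presses on something with over 40 N, if the wrist force passes 120 N, or if a joint passes its speed limit or range.

### The arm

A 6-joint arm with a two-finger parallel gripper is mounted at the origin on a cart in front of the work surface, level with it; the furniture and walls round the work are solid. World frame = base frame: x ahead of the robot, y to its left, z up, the work surface at z = 0. Lengths are in mm, angles in rad, forces in N, time in s.
With the tool pointing down it reaches from about 275 to 750 mm from the base axis. Payload 10.2 kg.
Tool frame: the origin (TCP) lies between the finger pads; the fingertips stand 17 mm ahead of it and the grasp point (between the pads) lies 2 mm behind it (tips_ahead is the distance from the TCP to the fingertips, in mm); z points along the fingers, y is the line along which they close (so a half turn about z gives the same grasp; the last joint's range is limited). The gripper opens to 85 mm and grips with 20 to 120 N. Pads are 22 mm wide; open, the fingers measure 114 mm over their backs; the gripper's body (76 mm by 85 mm) begins 54 mm behind the grasp point. The pads swing forward as they close: fully open they stand 13 mm farther back than shut.
Start: joints at [0.995, 0.313, 1.498, -0, 1.331, -0.223], TCP at [181.414, 492.666, 213.094] pointing down, gripper open.
Joint ranges: [-2.94, 2.94], [-0.97, 2.17], [0.19, 2.56], [-1.23, 4.37], [0.02, 3.11], [-2.88, 2.88]. Speed limits (rad/s): [2.39, 2.39, 3.01, 3.14, 3.14, 3.14].

### API

Orientations are given as a unit quaternion [w, x, y, z].
In Python, from rig import sense, capture, finish_job, boxes_of, tips_ahead gives the robot as it stands.
- The arm moves only by the tool drive_tool, never from a script. Its argument "commands" is text: rows parted by semicolons, each of 7 numbers parted by spaces: the shift along the world's x, y, z in units of 0.1 m (1.0 is 0.1 m), then the turn, a rotation vector about the world's x, y, z in units of pi/4 rad (1.0 is pi/4 rad), then the opening in per cent of the stroke, from 0 (shut) to 100 (fully open). A call has 1 to 20 rows; each row shifts and turns the commanded pose from where the row before left it; what a row does not reach is not made up. A row lasts 1/12 s, in which the tool goes at most 41.7 mm and 7.16 degrees, less where a joint would pass 70% of its speed; a pose out of reach is approached as far as the arm can. A call with a number of a shift or a turn outside -1 to 1 is refused whole. A call with a gripper value outside its range is refused whole. The fingers move at their own pace and stop on an object; "force" is the grip in N (left out, the last holds). Time passes only in rows, so rows that do not move let the fingers close. It gives the time, the measured TCP pose, the force, the opening and the grip force at its end, in the units of the state.
- sense(): the state, without advancing time (a new reading comes with each control period).
- capture(name): name is "side" or "top"; returns a dict with "pixels" (400x640x3 uint8, blue, green, red), "fov_y" (degrees; the focal length in pixels is half the picture's height over the tangent of half this angle, whatever the lens; pixels are square), "cx", "cy" (the principal point, pixels), "k1" (the pictures are not rectified: a ray, as slopes to the right and down, at radius r is drawn at 1 + k1 r^2 times it, then the intrinsics apply), "position" and "attitude" of the camera in the world. Camera axes: x right, y down, z forward; pixel columns grow to the right and rows downward; lengths in mm; the calibration is good to about 2 mm. A picture is of the moment at which its call begins. There is no depth.
- finish_job(): hands the job in; it is judged then, once.
Trained networks look in a picture, given as the dict that the camera call returned (one of the last four; its "shot" number tells which), for a name from the list of things; names that differ only in an ending like _2 or _b are one class to them, and where a whole thing is asked for, a point or a joint stands for the part that bears it (a point fixed in the world has none). Each returns a list of dicts, best first, with "confidence" (0 to 1); they miss things now and then, are a little off and sometimes report something else, mostly with a low value. They report only what shows in the picture. A call takes as long as a camera call.
- boxes_of(picture, name): "position" ([column, row] in pixels, amid what is visible of it).
The state is a dict: "time_s": time; "joints": joint angles; "dq": joint speeds; "tau": joint torques, N m; "eef_pos": TCP position; "ee_rot": TCP orientation; "force": force on the tool from outside, world axes, zero at the start; "wrist_torque": the same for the moment, N m; "grip_width": opening from 0.0 (shut) to 1.0 (fully open); "grip_force": force on a finger pad.
Only numpy, scipy, OpenCV 4.12 (cv2) and the standard library are available. Lean on these libraries where they do the work, as an engineer would, in place of code of your own. Each camera call takes 0.05 s, during which the arm holds its last target. There are 200 camera calls.

## Working session

There is one attempt and no reset: what is moved stays moved. The work goes in short steps, Python scripts to look and compute and a tool call to move; the robot and the scene stay as the last step left them, time stands still between calls to the robot, and variables do not carry over. Pictures are saved under pics/ and viewed, at most 10 in all, crops included, and the job is handed in when it is done.

Besides the shell and the picture viewer there is one more tool, called by a JSON object that holds its "fn" and its "kwargs". drive_tool: Moves the arm, as the interface text tells. Shifts and turns lie within -1 to 1; 1 stands for 0.1 m of shift or pi/4 rad of turn. Its arguments: {"type":"object","properties":{"commands":{"type":"string"},"force":{"type":"number"}},"required":["commands"]}

```bash
mkdir -p pics; cat > h.py <<'E'
import numpy as np, cv2
from scipy.spatial.transform import Rotation as R
from rig import sense, capture, finish_job, boxes_of, tips_ahead
def rot(a):
    a=np.array(a,float)
    return a if a.shape==(3,3) else R.from_quat([a[1],a[2],a[3],a[0]]).as_matrix()
def K(p):
    f=200/np.tan(np.radians(p["fov_y"])/2); return np.array([[f,0,p["cx"]],[0,f,p["cy"]],[0,0,1.]])
def D(p): return np.array([p["k1"],0,0,0,0.])
def at_z(p,px,z):
    u=cv2.undistortPoints(np.array([[px]],float),K(p),D(p))[0,0]
    d=rot(p["attitude"])@[u[0],u[1],1]; o=np.array(p["position"],float)
    return o+d*(z-o[2])/d[2]
def proj(p,X):
    A=rot(p["attitude"]).T; r=cv2.Rodrigues(A)[0]
    return cv2.projectPoints(np.atleast_2d(X).astype(float),r,-A@np.array(p["position"],float),K(p),D(p))[0][:,0]
E
python3 - <<'E'
from h import *
s=sense();print(s, tips_ahead)
Z=dict(unit_top=73,door_pad=73,door_hinge=73,lock_thumb=82,box_fuses_mid=22,solder_reel_mid=19,spanner_10_mid=4,fuse_unit=40)
for c in("top","side"):
    p=capture(c);cv2.imwrite(f"pics/{c}0.png",p["pixels"]);print(c,p["position"],p["attitude"],p["fov_y"],p["k1"])
    for n,z in Z.items():
        for b in boxes_of(p,n)[:2]: print(n,round(b["confidence"],2),np.round(b["position"],1),at_z(p,b["position"],z).round(1))
E
```

```text
{'time_s': 0.0, 'joints': array([ 9.94568274e-01,  3.13435287e-01,  1.49846641e+00, -6.54306499e-06,
        1.33096964e+00, -2.23399554e-01]), 'dq': array([ 0.00013867,  0.00138188, -0.00063455,  0.00073704, -0.00019494,
        0.00069155]), 'tau': array([-3.91747235e-04, -4.12252343e+01, -2.59744102e+01, -2.20333741e-04,
        4.15917064e-03,  4.02602410e-06]), 'eef_pos': array([181.26973423, 492.41054819, 212.5315717 ]), 'ee_rot': array([-2.45936008e-04,  1.75499809e-01,  9.84479257e-01, -5.90158407e-04]), 'force': array([-0.54020829, -0.37106945, -0.95994837]), 'wrist_torque': array([ 0.00825813,  0.02373293, -0.03169938]), 'grip_force': 0.0, 'grip_width': 0.999009905245136} 17.0
top [ 418.55745154 -343.33723054  924.03800377] [-0.04635144  0.7083273  -0.70243965  0.05198575] 49.49179572001355 -0.0018532542079434174
unit_top 0.65 [330.6 236.2] [ 465.5 -364.7   73. ]
unit_top 0.18 [408.8 221.1] [ 496.5 -518.7   73. ]
door_pad 0.91 [346.9 230.8] [ 476.4 -396.7   73. ]
door_pad 0.18 [330.5 260.7] [ 418.  -364.8   73. ]
door_hinge 0.56 [349.9 233.3] [ 471.5 -402.6   73. ]
lock_thu
[... 400 characters left out ...]
1345811 618.55180827] [ 0.05931041 -0.12995413  0.90001185 -0.41179226] 51.55657214347112 0.019667231684093213
unit_top 0.84 [354.7 218.8] [ 464.3 -319.5   73. ]
unit_top 0.45 [357.3 191.7] [ 477.  -399.4   73. ]
door_pad 0.62 [360.9 191.3] [ 470.2 -402.7   73. ]
door_hinge 0.65 [358.4 192.3] [ 474.4 -398.1   73. ]
door_hinge 0.17 [354.9 219.2] [ 463.7 -318.6   73. ]
lock_thumb 0.37 [380.6 207.1] [ 422.  -356.2   82. ]
box_fuses_mid 0.6 [362.1 166. ] [ 497.2 -557.4   22. ]
solder_reel_mid 0.88 [317.1 194.3] [ 572.1 -429.    19. ]
spanner_10_mid 0.72 [359.6 278.5] [ 432.6 -237.8    4. ]
spanner_10_mid 0.26 [355.7 218.4] [ 474.9 -392.8    4. ]
fuse_unit 0.9 [355.  218.1] [ 470.1 -355.9   40. ]
```

View pics/top0.png

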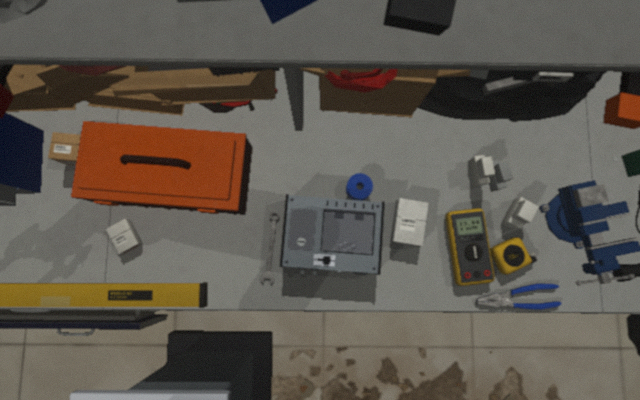

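View pics/side0.png

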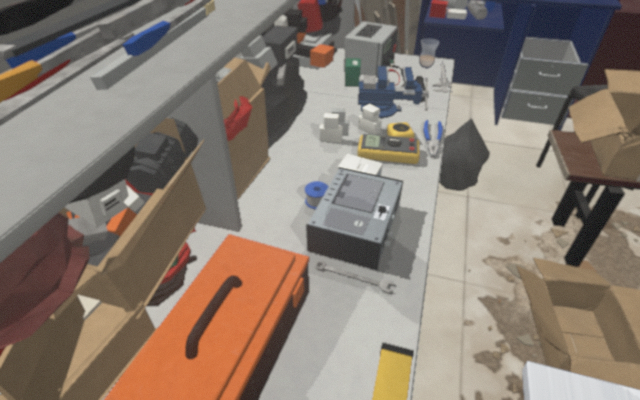

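The top view shows the unit around (332,235) with its door at (350,232) and the thumb at (325,260). The side view shows the thumb at about (381,210). I'll enlarge both.

```bash
python3 - <<'E'
import cv2,numpy as np
a=cv2.imread("pics/top0.png")[180:285,270:400]; b=cv2.imread("pics/side0.png")[160:275,300:410]
a=cv2.resize(a,None,fx=5,fy=5,interpolation=3); 
cv2.imwrite("pics/tc.png",a); cv2.imwrite("pics/sc.png",cv2.resize(b,None,fx=5,fy=5,interpolation=3))
E
```

```text
(no output)
```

View pics/tc.png

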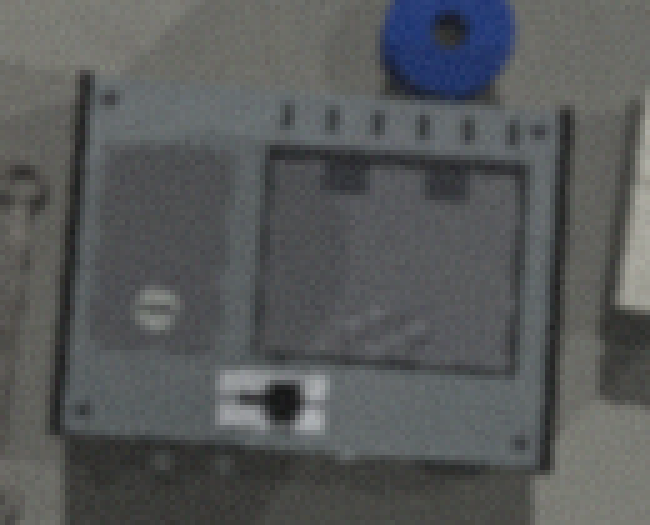

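View pics/sc.png

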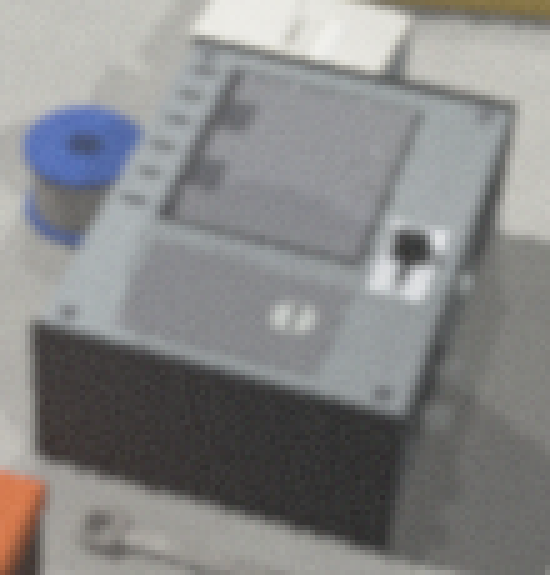

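The top crop shows the unit's corners at (82,75), (568,110), (548,468) and (55,432). The thumb is at (285,400) at the right end of its slot, and the ribs are around (380,330). The side crop agrees, with its thumb at (412,245). Next I fit the unit's pose.

```bash
python3 - <<'E'
from h import *
from scipy.optimize import least_squares
L=np.array([[65,98],[65,-98],[-75,-98],[-75,98]])
pt=capture("top");ps=capture("side")
tt=np.array([[82,75],[568,110],[548,468],[55,432]])/5+[270,180]
ss=np.array([[35,322],[200,40],[515,102],[410,415]])/5+[300,160]
def W(q,l,z): 
    c,s=np.cos(q[2]),np.sin(q[2]); l=np.atleast_2d(l); return np.c_[q[0]+c*l[:,0]-s*l[:,1],q[1]+s*l[:,0]+c*l[:,1],np.full(len(l),z)]
q=None
for w in((1,0),(0,1),(1,1)):
    f=lambda q:np.r_[w[0]*(proj(pt,W(q,L,73))-tt).ravel(),w[1]*(proj(ps,W(q,L,73))-ss).ravel()]
    r=least_squares(f,[470,-365,0]);print(w,r.x.round(3),r.cost.round(1))
q=r.x;c,s=np.cos(q[2]),np.sin(q[2])
def loc(X): d=X[:2]-q[:2]; return np.array([c*d[0]+s*d[1],-s*d[0]+c*d[1]]).round(1)
for n,px,z in(("thumb",(285,400),82),("d1",(270,152),73),("d2",(525,168),73),("d3",(515,372),73),("d4",(255,355),73),("ribs",(380,330),73)):
    X=at_z(pt,np.array(px)/5+[270,180],z);print(n,X.round(1),loc(X))
for n,px,z in(("thumb",(412,245),82),("d1",(165,215),73),("d2",(235,72),73),("d3",(420,112),73),("d4",(357,262),73)):
    X=at_z(ps,np.array(px)/5+[300,160],z);print("side",n,X.round(1),loc(X))
E
```

```text
(1, 0) [ 4.75183e+02 -3.69099e+02 -6.30000e-02] 1.9
(0, 1) [ 4.73577e+02 -3.71908e+02 -6.10000e-02] 3.1
(1, 1) [ 4.74303e+02 -3.70036e+02 -6.10000e-02] 7.2
thumb [ 419.3 -357.8   82. ] [-55.6   8.8]
d1 [ 516.2 -351.4   73. ] [40.7 21.1]
d2 [ 510.8 -452.2   73. ] [ 41.4 -79.7]
d3 [ 430.8 -447.6   73. ] [-38.6 -80. ]
d4 [ 436.6 -346.2   73. ] [-39.1  21.5]
ribs [ 446.7 -394.9   73. ] [-26.  -26.5]
side thumb [ 417.7 -351.8   82. ] [-57.6  14.7]
side d1 [ 515.6 -351.6   73. ] [40.1 20.9]
side d2 [ 510.9 -449.8   73. ] [ 41.4 -77.4]
side d3 [ 429.7 -445.    73. ] [-39.9 -77.6]
side d4 [ 437.3 -346.2   73. ] [-38.4  21.6]
```

{"fn": "drive_tool", "kwargs": {"commands": "0.28 -0.28 0.05 0 0 0.093 0;0.28 -0.28 0.05 0 0 0.093 0;0.28 -0.28 0.05 0 0 0.093 0;0.28 -0.28 0.05 0 0 0.092 0;0.28 -0.28 0 0 0 0 0;0.28 -0.28 0 0 0 0 0;0 -0.38 0 0 0 0 0;0 -0.38 0 0 0 0 0;0 -0.38 0 0 0 0 0;0 -0.38 0 0 0 0 0;0 -0.38 0 0 0 0 0;0 -0.38 0 0 0 0 0;0 -0.38 0 0 0 0 0;0 -0.38 0 0 0 0 0;0 -0.38 0 0 0 0 0;0 -0.38 0 0 0 0 0;0 -0.38 0 0 0 0 0;0 -0.38 0 0 0 0 0;0 -0.38 0 0 0 0 0;0 -0.38 0 0 0 0 0", "force": 20}}

```text
time_s: 2.67
eef_pos: [348.9, -209.4, 233.3]
ee_rot: [0.0, 0.031, 1.0, -0.0]
force: [0.9, 0.2, 0.6]
grip_width: -0.002
grip_force: 0.0
```

{"fn": "drive_tool", "kwargs": {"commands": "0.13 -0.35 0 0 0 0 0;0.13 -0.35 0 0 0 0 0;0.13 -0.35 -0.1 0 0 0 0;0.13 -0.35 -0.2 0 0 0 0;0.15 -0.39 -0.1 0 0 0 0;0 0 -0.3 0 0 0 0;0 0 -0.3 0 0 0 0;0 0 0 0 0 0 0;0 0 0 0 0 0 0"}}

```text
time_s: 3.42
eef_pos: [415.5, -384.1, 133.4]
ee_rot: [-0.001, 0.031, 1.0, 0.001]
force: [-0.6, 0.4, 1.1]
grip_width: -0.003
grip_force: 0.0
```

```bash
python3 - <<'E'
from h import *
s=sense();print(s["eef_pos"],s["ee_rot"],s["force"],s["joints"])
import rig;print(rig.tips_ahead)
p=capture("top");a=p["pixels"][190:290,270:400];b=capture("side")["pixels"][130:250,310:440]
f=lambda i,h:cv2.resize(i,(int(i.shape[1]*h/i.shape[0]),h),interpolation=3)
cv2.imwrite("pics/c1.png",np.hstack([f(a,320),f(b,320)]))
E
```

```text
[ 415.46425006 -384.13348413  133.38353158] [-7.52736963e-04  3.06640420e-02  9.99528993e-01  9.70473428e-04] [-0.63849738  0.41022157  1.08391388] [-9.53233510e-01  4.74149190e-01  1.48014559e+00 -3.03703343e-05
  1.18975407e+00 -2.46268076e+00]
17.0
```

View pics/c1.png

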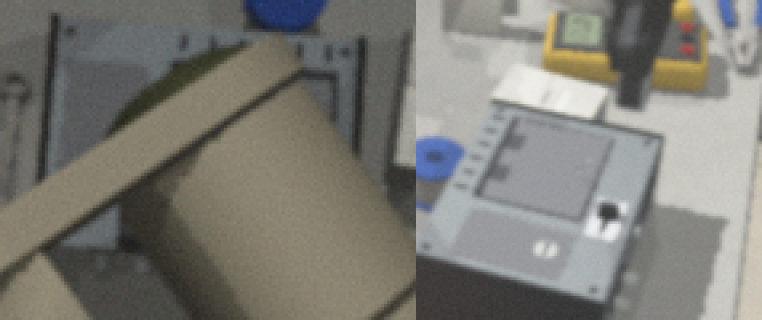

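The right panel shows the closed fingertips at about (628,105), to the right of the thumb at (606,212) and above the unit. I back off 8 mm more to the right and descend.

{"fn": "drive_tool", "kwargs": {"commands": "0 -0.08 -0.1 0 0 0 0;0 0 -0.15 0 0 0 0;0 0 -0.1 0 0 0 0;0 0 -0.05 0 0 0 0;0 0 0 0 0 0 0;0 0 0 0 0 0 0"}}

```text
time_s: 4.02
eef_pos: [415.9, -392.8, 94.1]
ee_rot: [0.0, 0.031, 1.0, -0.0]
force: [1.0, -0.4, -0.2]
grip_width: 0.001
grip_force: 0.0
```

```bash
python3 - <<'E'
from h import *
s=sense();print(s["eef_pos"],s["force"])
p=capture("side")
print(proj(p,s["eef_pos"]-[0,0,17]),boxes_of(p,"lock_thumb")[:2])
cv2.imwrite("pics/c2.png",cv2.resize(p["pixels"][150:250,320:430],None,fx=5,fy=5,interpolation=3))
E
```

```text
[ 415.90128188 -392.79121522   94.1321154 ] [ 1.00862965 -0.39452955 -0.22477786]
[[386.61710387 197.70934521]] []
```

View pics/c2.png

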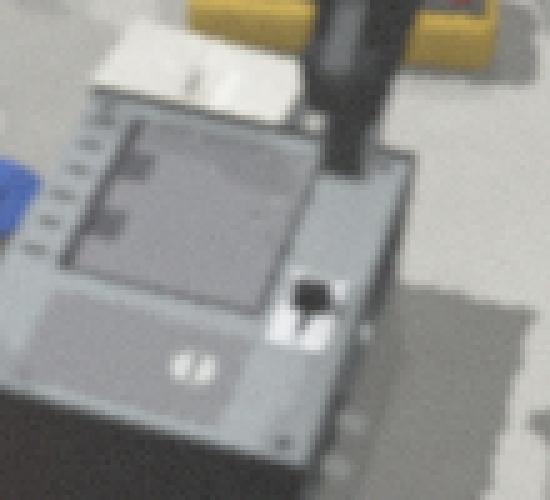

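```bash
python3 - <<'E'
from h import *
p=capture("side");e=sense()["eef_pos"]
for z in(60,77,94,107): print(z,at_z(p,(388,184),z).round(1),proj(p,[e[0],e[1],z]).round(1),proj(p,[e[0],e[1]+14,z]).round(1))
p["position"];print(proj(p,[[415.5,-384,116],[415.5,-370,116]]))
t=capture("top");print(proj(t,e))
print(proj(p,[[419,-358,82],[419,-358,73],[415,-407,73],[415,-393,73]]))
E
```

```text
60 [ 422.1 -458.5   60. ] [[385.7 204.1]] [[384.5 208.5]]
77 [ 420.4 -437.    77. ] [[386.5 197.7]] [[385.4 202.2]]
94 [ 418.7 -415.6   94. ] [[387.5 191.2]] [[386.3 195.6]]
107 [ 417.4 -399.2  107. ] [[388.2 186.1]] [[387.  190.5]]
[[388.19606767 185.31339013]
 [386.98756214 189.783159  ]]
[[345.59840989 261.8865901 ]]
[[382.2903153  206.80480377]
 [381.83511727 210.23804614]
 [388.00950853 194.93995293]
 [386.86442027 199.28660732]]
```

The side view has the finger's lower end at about (388,184), but I predicted about row 198–202. I'll resolve this by gently touching the flat rim top from here.

{"fn": "drive_tool", "kwargs": {"commands": "0 0 -0.01 0 0 0 0;0 0 -0.01 0 0 0 0;0 0 -0.01 0 0 0 0;0 0 0 0 0 0 0"}}

```text
time_s: 4.55
eef_pos: [415.7, -392.5, 90.5]
ee_rot: [-0.0, 0.031, 1.0, 0.0]
force: [-0.3, 0.0, -0.8]
grip_width: 0.003
grip_force: 0.0
```

{"fn": "drive_tool", "kwargs": {"commands": "0 0 -0.01 0 0 0 0;0 0 -0.01 0 0 0 0;0 0 0 0 0 0 0"}}

```text
time_s: 4.8
eef_pos: [415.7, -392.5, 88.5]
ee_rot: [-0.0, 0.031, 1.0, 0.0]
force: [-0.1, 0.4, 0.3]
grip_width: -0.001
grip_force: 0.0
```

{"fn": "drive_tool", "kwargs": {"commands": "0 0 -0.01 0 0 0 0;0 0 -0.01 0 0 0 0;0 0 -0.01 0 0 0 0;0 0 0 0 0 0 0"}}

```text
time_s: 5.13
eef_pos: [415.7, -392.5, 85.5]
ee_rot: [-0.0, 0.031, 1.0, 0.0]
force: [-0.4, -0.9, -0.3]
grip_width: -0.001
grip_force: 0.0
```

```bash
python3 - <<'E'
from h import *
s=sense();print(s["eef_pos"],s["force"])
p=capture("side");t=capture("top")
a=cv2.resize(p["pixels"][110:230,350:430],None,fx=4.5,fy=4.5,interpolation=3)
b=cv2.resize(t["pixels"][200:320,290:380],None,fx=4.5,fy=4.5,interpolation=3)
cv2.imwrite("pics/c3.png",np.hstack([a,b]))
E
```

```text
[ 415.69985464 -392.47772708   85.45782984] [-0.35930775 -0.89640012 -0.28759578]
```

View pics/c3.png

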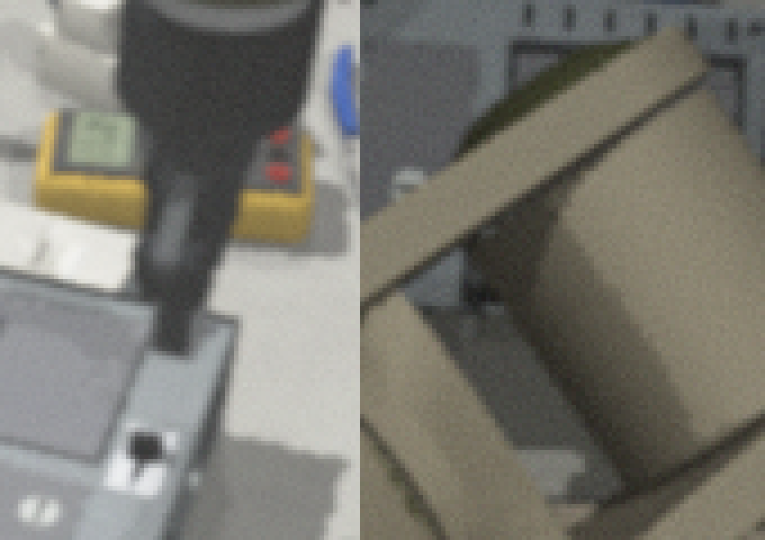

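The left panel shows the fingertip end at about (172,352), clearly still above the rim and not in contact, and the measured force confirms this. So the tip sits higher than the nominal value. I keep feeling down carefully.

{"fn": "drive_tool", "kwargs": {"commands": "0 0 -0.01 0 0 0 0;0 0 -0.01 0 0 0 0;0 0 -0.01 0 0 0 0;0 0 -0.01 0 0 0 0;0 0 0 0 0 0 0"}}

```text
time_s: 5.65
eef_pos: [415.7, -392.5, 81.4]
ee_rot: [-0.0, 0.031, 1.0, 0.0]
force: [-1.4, -0.4, 0.4]
grip_width: 0.001
grip_force: 0.0
```

{"fn": "drive_tool", "kwargs": {"commands": "0 0 -0.01 0 0 0 0;0 0 -0.01 0 0 0 0;0 0 -0.01 0 0 0 0;0 0 -0.01 0 0 0 0;0 0 0 0 0 0 0"}}

```text
time_s: 6.07
eef_pos: [415.7, -392.5, 77.5]
ee_rot: [-0.0, 0.031, 1.0, 0.0]
force: [-0.5, 0.4, 0.5]
grip_width: 0.004
grip_force: 0.0
```

{"fn": "drive_tool", "kwargs": {"commands": "0 0 -0.01 0 0 0 0;0 0 -0.01 0 0 0 0;0 0 -0.01 0 0 0 0;0 0 -0.01 0 0 0 0;0 0 0 0 0 0 0"}}

```text
time_s: 6.48
eef_pos: [415.7, -392.5, 73.5]
ee_rot: [-0.0, 0.031, 1.0, 0.0]
force: [0.9, 0.4, 0.2]
grip_width: 0.003
grip_force: 0.0
```

{"fn": "drive_tool", "kwargs": {"commands": "0 0 -0.01 0 0 0 0;0 0 -0.01 0 0 0 0;0 0 -0.01 0 0 0 0;0 0 -0.01 0 0 0 0;0 0 0 0 0 0 0"}}

```text
time_s: 6.9
eef_pos: [415.7, -392.5, 69.5]
ee_rot: [-0.0, 0.031, 1.0, 0.0]
force: [-0.1, 0.5, -0.4]
grip_width: 0.003
grip_force: 0.0
```

```bash
python3 - <<'E'
from h import *
s=sense();print(s["eef_pos"],s["force"],s["joints"])
p=capture("side")
a=cv2.resize(p["pixels"][150:240,340:430],None,fx=6,fy=6,interpolation=3)
cv2.imwrite("pics/c4.png",a)
E
```

```text
[ 415.66983455 -392.47662676   69.46314658] [-0.06762921  0.48279251 -0.41016632] [-9.61559838e-01  5.60585198e-01  1.52624181e+00 -2.83270542e-05
  1.05521523e+00 -2.47095739e+00]
```

View pics/c4.png

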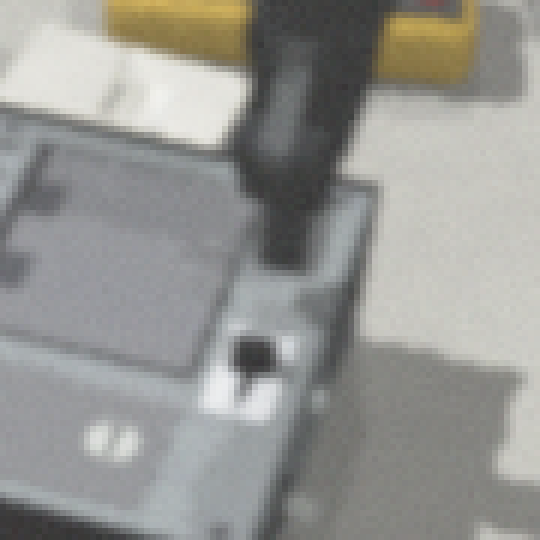

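The crop shows the tip's lower end at about (285,268), with its shadow now at (315,295) on the rim and the thumb at (254,355). The tip is still free, perhaps 15 mm above the rim. Continuing down.

{"fn": "drive_tool", "kwargs": {"commands": "0 0 -0.01 0 0 0 0;0 0 -0.01 0 0 0 0;0 0 -0.01 0 0 0 0;0 0 -0.01 0 0 0 0;0 0 0 0 0 0 0"}}

```text
time_s: 7.37
eef_pos: [415.7, -392.5, 65.5]
ee_rot: [-0.0, 0.031, 1.0, 0.0]
force: [-0.2, 0.1, -0.8]
grip_width: -0.0
grip_force: 0.0
```

{"fn": "drive_tool", "kwargs": {"commands": "0 0 -0.01 0 0 0 0;0 0 -0.01 0 0 0 0;0 0 -0.01 0 0 0 0;0 0 0 0 0 0 0"}}

```text
time_s: 7.7
eef_pos: [415.7, -392.5, 62.5]
ee_rot: [-0.0, 0.031, 1.0, 0.0]
force: [-0.2, 0.1, -0.7]
grip_width: -0.003
grip_force: 0.0
```

{"fn": "drive_tool", "kwargs": {"commands": "0 0 -0.01 0 0 0 0;0 0 -0.01 0 0 0 0;0 0 0 0 0 0 0"}}

```text
time_s: 7.95
eef_pos: [415.7, -392.5, 60.5]
ee_rot: [-0.0, 0.031, 1.0, 0.0]
force: [-0.7, 0.1, -0.4]
grip_width: -0.003
grip_force: 0.0
```

```bash
python3 - <<'E'
from h import *
p=capture("side");g=p["pixels"].mean(2)
print(g[184:216,385:390].mean(1).round().astype(int))
print(g[192:200,376:402].mean(0).round().astype(int))
for y in(-378,-392,-407): print(y,[(z,proj(p,[415.7,y,z])[0].round(1)) for z in(73,80,87)])
E
```

```text
[ 63  62  61  64  60  63  63  62  64  64  65  66  65  73  88 101 109 120
 133 143 156 172 184 183 174 159 138 127 137 160 176 175]
[135 126 127 138 146 141 123 102  86  78  72  71  70  76  92 107 116 125
 136 143 140 123 101  96 128 168]
-378 [(73, array([385.3, 204. ])), (80, array([385.6, 201.3])), (87, array([386. , 198.7]))]
-392 [(73, array([386.4, 199.5])), (80, array([386.8, 196.9])), (87, array([387.2, 194.2]))]
-407 [(73, array([387.7, 194.9])), (80, array([388. , 192.2])), (87, array([388.4, 189.6]))]
```

{"fn": "drive_tool", "kwargs": {"commands": "0 0 -0.01 0 0 0 0;0 0 -0.01 0 0 0 0;0 0 -0.01 0 0 0 0;0 0 0 0 0 0 0"}}

```text
time_s: 8.33
eef_pos: [415.7, -392.5, 57.5]
ee_rot: [-0.0, 0.031, 1.0, 0.0]
force: [0.1, 0.4, -0.1]
grip_width: 0.002
grip_force: 0.0
```

{"fn": "drive_tool", "kwargs": {"commands": "0 0 -0.01 0 0 0 0;0 0 -0.01 0 0 0 0;0 0 0 0 0 0 0"}}

```text
time_s: 8.58
eef_pos: [415.7, -392.5, 55.5]
ee_rot: [-0.0, 0.031, 1.0, 0.0]
force: [-0.4, 0.1, -0.5]
grip_width: 0.0
grip_force: 0.0
```

{"fn": "drive_tool", "kwargs": {"commands": "0 0 -0.01 0 0 0 0;0 0 -0.01 0 0 0 0;0 0 0 0 0 0 0"}}

```text
time_s: 8.83
eef_pos: [415.8, -392.7, 54.8]
ee_rot: [0.0, 0.031, 1.0, -0.0]
force: [-2.9, 3.0, 10.3]
grip_width: -0.001
grip_force: 5.1
```

```bash
python3 - <<'E'
from h import *
p=capture("side");g=p["pixels"].mean(2)
print(sense()["eef_pos"],g[184:216,385:390].mean(1).round().astype(int))
print(g[196:204,376:402].mean(0).round().astype(int))
E
```

```text
[ 415.7852405  -392.71309992   54.80713797] [ 68  65  62  61  60  61  60  63  64  64  65  66  64  66  64  71  86 104
 111 127 149 172 187 183 172 159 140 127 137 159 174 175]
[130 134 149 160 159 148 128 111  99  90  86  84  84  90 103 109 109 109
 110 107  97  87  89 114 155 184]
```

Contact with the rim at TCP z≈55, so the tip is really 18 mm above the reported TCP. I'll work with that measured height: lift to about 4 mm above the rim and push left.

{"fn": "drive_tool", "kwargs": {"commands": "0 0 0.05 0 0 0 0;0.003 0.05 0 0 0 0 0;0.003 0.05 0 0 0 0 0;0 0 0 0 0 0 0"}}

```text
time_s: 9.22
eef_pos: [416.4, -381.4, 58.5]
ee_rot: [-0.0, 0.03, 1.0, 0.0]
force: [0.5, 0.1, 0.6]
grip_width: -0.0
grip_force: 0.0
```

{"fn": "drive_tool", "kwargs": {"commands": "0.001 0.02 0 0 0 0 0;0.001 0.02 0 0 0 0 0;0 0 0 0 0 0 0"}}

```text
time_s: 9.47
eef_pos: [416.5, -378.2, 58.6]
ee_rot: [-0.0, 0.031, 1.0, 0.0]
force: [0.2, 0.0, 0.0]
grip_width: -0.001
grip_force: 0.0
```

{"fn": "drive_tool", "kwargs": {"commands": "0.001 0.02 0 0 0 0 0;0.001 0.02 0 0 0 0 0;0 0 0 0 0 0 0"}}

```text
time_s: 9.72
eef_pos: [416.8, -374.2, 58.7]
ee_rot: [-0.0, 0.031, 1.0, 0.0]
force: [-0.1, -0.4, 0.1]
grip_width: -0.002
grip_force: 0.0
```

{"fn": "drive_tool", "kwargs": {"commands": "0.001 0.02 0 0 0 0 0;0.001 0.02 0 0 0 0 0;0 0 0 0 0 0 0"}}

```text
time_s: 9.97
eef_pos: [417.0, -370.2, 58.7]
ee_rot: [-0.0, 0.031, 1.0, 0.0]
force: [0.7, 0.5, -0.7]
grip_width: 0.001
grip_force: 0.0
```

{"fn": "drive_tool", "kwargs": {"commands": "0.001 0.02 0 0 0 0 0;0.001 0.02 0 0 0 0 0;0 0 0 0 0 0 0"}}

```text
time_s: 10.22
eef_pos: [417.2, -366.4, 58.8]
ee_rot: [0.0, 0.031, 1.0, -0.0]
force: [1.1, -0.4, 0.2]
grip_width: 0.0
grip_force: 0.0
```

{"fn": "drive_tool", "kwargs": {"commands": "0.001 0.02 0 0 0 0 0;0.001 0.02 0 0 0 0 0;0 0 0 0 0 0 0"}}

```text
time_s: 10.47
eef_pos: [417.4, -362.3, 58.7]
ee_rot: [0.0, 0.031, 1.0, -0.0]
force: [0.7, -0.1, -0.3]
grip_width: -0.0
grip_force: 0.2
```

{"fn": "drive_tool", "kwargs": {"commands": "0.001 0.02 0 0 0 0 0;0.001 0.02 0 0 0 0 0;0 0 0 0 0 0 0"}}

```text
time_s: 10.72
eef_pos: [417.7, -358.2, 58.8]
ee_rot: [0.0, 0.031, 1.0, 0.0]
force: [0.5, -1.0, 0.1]
grip_width: 0.001
grip_force: 0.1
```

```bash
python3 - <<'E'
from h import *
s=sense();print(s["eef_pos"],s["force"])
p=capture("side")
a=cv2.resize(p["pixels"][150:250,330:440],None,fx=6,fy=6,interpolation=3)
cv2.imwrite("pics/c5.png",a)
E
```

```text
[ 417.66369326 -358.24228553   58.75750854] [ 0.52278747 -0.99085046  0.12665604]
```

View pics/c5.png

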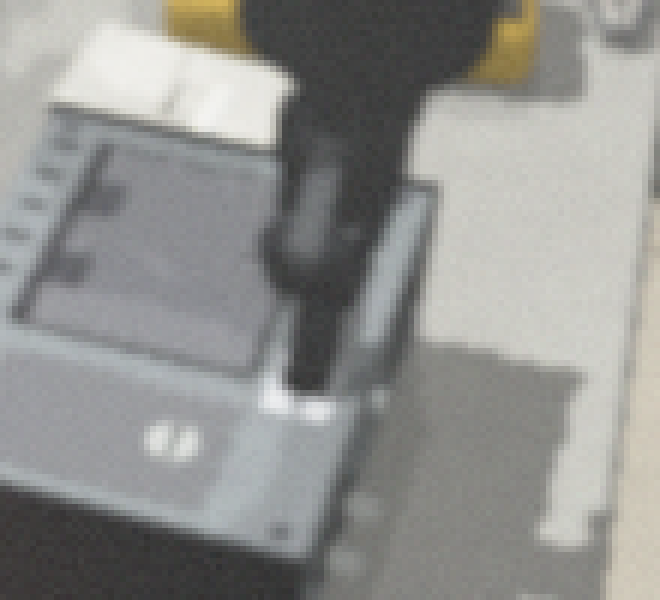

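The finger is now at the slot plate with its lower end at about (305,385), and the thumb is directly ahead of it. A light contact has begun, so I continue to the stop.

{"fn": "drive_tool", "kwargs": {"commands": "0.001 0.02 0 0 0 0 0;0.001 0.02 0 0 0 0 0;0 0 0 0 0 0 0"}}

```text
time_s: 11.02
eef_pos: [417.7, -355.5, 58.8]
ee_rot: [0.0, 0.031, 1.0, -0.001]
force: [0.0, -6.8, -3.2]
grip_width: 0.001
grip_force: 3.4
```

{"fn": "drive_tool", "kwargs": {"commands": "0.001 0.015 0 0 0 0 0;0.001 0.015 0 0 0 0 0;0 0 0 0 0 0 0"}}

```text
time_s: 11.27
eef_pos: [418.0, -353.4, 58.8]
ee_rot: [0.0, 0.031, 1.0, -0.002]
force: [-0.5, -10.5, -5.2]
grip_width: -0.005
grip_force: 5.2
```

{"fn": "drive_tool", "kwargs": {"commands": "0.001 0.01 0 0 0 0 0;0.001 0.01 0 0 0 0 0;0 0 0 0 0 0 0"}}

```text
time_s: 11.52
eef_pos: [418.2, -351.6, 58.9]
ee_rot: [0.001, 0.031, 1.0, -0.002]
force: [-0.0, -11.1, -6.1]
grip_width: -0.0
grip_force: 5.7
```

Force rose to 11 N, so I back off and look.

{"fn": "drive_tool", "kwargs": {"commands": "-0.002 -0.05 0 0 0 0 0;-0.006 -0.15 0.1 0 0 0 0;-0.01 -0.25 0.2 0 0 0 0;0 0 0.15 0 0 0 0;0 0 0 0 0 0 0"}}

```text
time_s: 11.93
eef_pos: [416.9, -396.2, 106.3]
ee_rot: [0.001, 0.031, 1.0, -0.002]
force: [0.9, 1.0, 0.6]
grip_width: 0.002
grip_force: 0.0
```

```bash
python3 - <<'E'
from h import *
s=sense();print(s["eef_pos"],s["force"])
p=capture("side");print(boxes_of(p,"lock_thumb")[:1],boxes_of(p,"fuse_unit")[:1])
b=cv2.imread("pics/side0.png")[150:250,300:420]
a=cv2.resize(p["pixels"][150:250,300:420],None,fx=5,fy=5,interpolation=3)
# unit shift via template of battery cover/coin screw + front-left corner
b0=cv2.imread("pics/side0.png")
for (r0,r1,c0,c1) in((205,245,310,372),(218,236,350,366)):
    t=b0[r0:r1,c0:c1];w=p["pixels"][r0-8:r1+8,c0-8:c1+8]
    m=cv2.matchTemplate(w,t,cv2.TM_CCOEFF_NORMED);_,v,_,l=cv2.minMaxLoc(m);y,x=l[1],l[0]
    sub=lambda a,b,c:(a-c)/(2*(a-2*b+c))
    print(v,l[0]-8+sub(m[y,x-1],m[y,x],m[y,x+1]),l[1]-8+sub(m[y-1,x],m[y,x],m[y+1,x]))
print(proj(p,[[430,-300,73],[430.2,-296,73]]))
cv2.imwrite("pics/c6.png",a)
E
```

```text
[ 416.91608276 -396.19675268  106.32719957] [0.87078223 1.01254858 0.62739597]
[{'position': [378.1, 213.0], 'confidence': 0.63}] [{'position': [353.2, 218.7], 'confidence': 0.85}]
0.9740315675735474 -0.81670016 0.95357513
0.9738298654556274 -0.97279155 1.1335082
[[370.46355075 229.45465032]
 [369.9346452  230.91518467]]
```

View pics/c6.png

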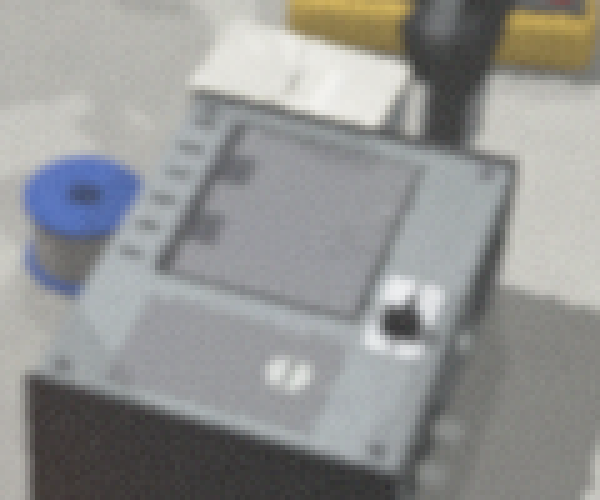

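The thumb is now at the left end of its slot at (402,318), with the slot line to its right. The unit slid only about 3 mm. Next is the pad.

{"fn": "drive_tool", "kwargs": {"commands": "0.16 0.02 0 0 0 0 0;0.17 0.01 0 0 0 0 0;0 0 -0.15 0 0 0 0;0 0 -0.15 0 0 0 0;0 0 -0.1 0 0 0 0;0 0 -0.06 0 0 0 0;0 0 0 0 0 0 0;0 0 0 0 0 0 0"}}

```text
time_s: 12.75
eef_pos: [449.3, -391.5, 57.7]
ee_rot: [-0.0, 0.031, 1.0, 0.0]
force: [0.1, 0.2, 0.0]
grip_width: 0.003
grip_force: 0.0
```

{"fn": "drive_tool", "kwargs": {"commands": "0 0 -0.01 0 0 0 0;0 0 -0.01 0 0 0 0;0 0 -0.01 0 0 0 0;0 0 0 0 0 0 0"}}

```text
time_s: 13.08
eef_pos: [449.4, -391.8, 55.0]
ee_rot: [0.0, 0.031, 1.0, -0.0]
force: [-1.0, -0.3, 1.1]
grip_width: -0.003
grip_force: 0.6
```

{"fn": "drive_tool", "kwargs": {"commands": "0 0 -0.01 0 0 0 0;0 0 -0.01 0 0 0 0;0 0 0 0 0 0 0"}}

```text
time_s: 13.33
eef_pos: [449.5, -391.8, 52.9]
ee_rot: [0.0, 0.031, 1.0, -0.0]
force: [-0.3, -0.8, 2.7]
grip_width: -0.002
grip_force: 1.2
```

{"fn": "drive_tool", "kwargs": {"commands": "0 0 -0.01 0 0 0 0;0 0 -0.005 0 0 0 0;0 0 0 0 0 0 0"}}

```text
time_s: 13.58
eef_pos: [449.5, -391.7, 51.3]
ee_rot: [0.0, 0.031, 1.0, -0.0]
force: [-0.6, -1.8, 2.9]
grip_width: -0.003
grip_force: 1.4
```

{"fn": "drive_tool", "kwargs": {"commands": "0 0 -0.007 0 0 0 0;0 0 0 0 0 0 0"}}

```text
time_s: 13.75
eef_pos: [449.6, -391.8, 51.0]
ee_rot: [0.0, 0.031, 1.0, -0.0]
force: [-0.3, -0.8, 6.9]
grip_width: 0.003
grip_force: 3.0
```

Hard stop reached (force rising). Release up and back towards the robot.

{"fn": "drive_tool", "kwargs": {"commands": "-0.05 0 0.3 0 0 0 0;-0.25 0 0.3 0 0 0 0;-0.35 0 0.2 0 0 0 0;-0.3 0 0.25 0 0 0 0;0 0 0.35 0 0 0 0;0 0 0.35 0 0 0 0;0 0 0 0 0 0 0;0 0 0 0 0 0 0;0 0 0 0 0 0 0;0 0 0 0 0 0 0;0 0 0 0 0 0 0;0 0 0 0 0 0 0;0 0 0 0 0 0 0;0 0 0 0 0 0 0;0 0 0 0 0 0 0;0 0 0 0 0 0 0;0 0 0 0 0 0 0;0 0 0 0 0 0 0;0 0 0 0 0 0 0;0 0 0 0 0 0 0"}}

```text
time_s: 15.42
eef_pos: [354.4, -391.6, 225.5]
ee_rot: [0.0, 0.031, 1.0, -0.0]
force: [0.2, -0.0, 0.8]
grip_width: -0.002
grip_force: 0.0
```

{"fn": "drive_tool", "kwargs": {"commands": "0 0 0 0 0 0 0;0 0 0 0 0 0 0;0 0 0 0 0 0 0;0 0 0 0 0 0 0;0 0 0 0 0 0 0;0 0 0 0 0 0 0;0 0 0 0 0 0 0;0 0 0 0 0 0 0;0 0 0 0 0 0 0;0 0 0 0 0 0 0;0 0 0 0 0 0 0;0 0 0 0 0 0 0;0 0 0 0 0 0 0;0 0 0 0 0 0 0;0 0 0 0 0 0 0;0 0 0 0 0 0 0;0 0 0 0 0 0 0;0 0 0 0 0 0 0;0 0 0 0 0 0 0;0 0 0 0 0 0 0"}}

```text
time_s: 17.08
eef_pos: [354.4, -391.6, 225.5]
ee_rot: [-0.0, 0.031, 1.0, -0.0]
force: [0.4, 0.6, 0.2]
grip_width: 0.004
grip_force: 0.0
```

```bash
python3 - <<'E'
from h import *
s=sense();print(s["eef_pos"],s["force"])
p=capture("side");print(boxes_of(p,"door_pad")[:2],boxes_of(p,"lock_thumb")[:1],boxes_of(p,"fuse_unit")[:1])
b0=cv2.imread("pics/side0.png").astype(int);g=p["pixels"].astype(int)
d=abs(b0-g).mean(2)
# door region (shut) and region above it, vs battery cover
print("door",d[177:208,343:380].mean().round(1),"cover",d[214:232,328:350].mean().round(1))
for r in range(150,232,5): print(r,g[r:r+5,315:400].mean((0,2)).reshape(17,5).mean(1).round().astype(int),b0[r:r+5,315:400].mean((0,2)).reshape(17,5).mean(1).round().astype(int))
E
```

```text
[ 354.35182281 -391.57459095  225.53225523] [0.35509501 0.55173205 0.224168  ]
[{'position': [353.1, 168.9], 'confidence': 0.52}] [] [{'position': [356.2, 218.8], 'confidence': 0.56}]
door 41.0 cover 14.6
150 [179 177 171 170 173 185 201 186 155 128 135 138 142 137 137 132 131] [194 192 187 185 188 194 198 183 153 131 133 136 140 134 134 130 128]
155 [177 179 179 179 178 186 219 222 172 164 134 114 111 112 112 115 117] [193 194 194 194 190 199 227 227 206 163 133 113 110 111 111 113 114]
160 [176 177 178 178 180 215 225 207 202 227 228 213 187 141 123 121 113] [191 193 192 188 179 222 233 232 227 224 225 210 184 138 121 119 111]
165 [178 176 176 177 179 184 203 133 112 196 232 227 219 176 186 184 182] [193 192 189 175 174 181 203 223 215 227 231 225 216 173 182 180 179]
170 [175 176 178 178 163 135 138 114  85  73 164 222 174 175 196 196 196] [191 185 185 175 167 149 149 148 155 168 184 204 167 172 192 191 192]
175 [175 176 179 175 149 147 108 111 126 108 141 146 128 145 165 183 194] [186 174 176 174 159 155 128 149 151 151 151 146 134 139 148 162 179]
180 [138 147 169 161 149 130  9
[... 852 characters left out ...]
5 151 147 152 161 152 127 122 125 110 130 204 118 103] [175 175 155 139 139 139 143 150 149 141 135 139 182 109 155 116 107]
215 [161 168 158 154 154 145 141 153 159 161 167 192 157 133 151 121 115] [175 173 143 138 138 138 138 137 140 141 146 165 191 203 160 120 114]
220 [162 152 150 154 153 151 149 165 184 167 159 177 180 190 139 105 116] [172 166 140 138 138 137 137 143 172 160 140 157 155 157 126 101 114]
225 [118 136 147 156 154 153 154 162 183 166 169 176 174 171 110 110 117] [104 131 139 143 139 137 137 138 148 144 147 156 154 152 102 109 116]
230 [ 60  62  75 104 137 155 160 156 153 157 175 176 174 155  99 119 121] [ 62  61  64  78 100 123 138 141 139 139 155 156 154 144  89 114 120]
```

The door is open. Its well now shows dark with the fuses inside, and the pad is detected raised at (353,169), more than 3 s after release. The arm is clear and touching nothing, so I hand the job in.

```bash
python3 - <<'E'
from h import *
p=capture("side");print(proj(p,[[492.3,-396.5,136]]),boxes_of(p,"door_pad")[:1])
print(finish_job())
E
```

```text
[[351.199864   166.45474361]] [{'position': [356.2, 171.0], 'confidence': 0.62}]
the job is handed in; nothing more can be done
None
```

I pushed the lock slide left to its stop, pressed the fuse door once and took the finger away; the door popped open, was still open over 3 s later, and the job is handed in, but the unit slid about 3 mm to its left during the push.

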